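# Swap the flat card terminal for a charged one and hold it out to the customer

### The job

The card terminal in the round-footed counter holder has run flat and a customer wants to pay: stand it, keypad facing the front of the cradle (the staff side) and fully home, in the free charging cradle and let go. Then take the charged terminal out of the other cradle and hold it out to the customer above the middle of the change tray, its own middle about 25 cm above the counter, the keypad facing straight across the tray to the customer and the head leaning back towards you by about 30 degrees. Finish while still holding it there, quite still, for the customer to pay; leave the notepad and the goods on the counter where they are.

Things in the scene. Friction and masses are not known exactly. Their poses are not given: they have to be found in the camera images.
- term_flat_mid (a point): the flat (run-down) terminal, in the round-footed holder: middle point of a black card terminal 190 mm long, 71 wide, 47 thick, 0.4 kg, upright at the start, keypad to the customer. z: along its length to the head end (up), ends at z +-94 mm; x: out of the keypad face; y: across. The head (z +46 to +92) has parallel faces at x +-22 mm, 44 mm apart: grip it there from above, across its thickness
- term_charged_mid (a point): the charged terminal, in a cradle: middle point of a black card terminal 190 mm long, 71 wide, 47 thick, 0.4 kg, upright at the start, keypad to the cradle's front. z: along its length to the head end (up), ends at z +-94 mm; x: out of the keypad face; y: across. The head (z +46 to +92) has parallel faces at x +-22 mm, 44 mm apart: grip it there from above, across its thickness
- term_flat: the same terminal, but with the origin on its flat back face half-way along; x along its length to the head end, z out of the keypad. Its tail is 21 mm thick, with rounded corners, and grows to 26 mm at 50 mm from the end (back flat, keypad face sloping)
- term_charged: the same terminal, but with the origin on its flat back face half-way along; x along its length to the head end, z out of the keypad. Same shape as the flat one; drawn straight up out of its cradle (50 mm deep)
- charger_free: the free cradle (empty at the start): fixed grey charging cradle, foot 116 x 110 mm; origin under its middle, z up. A pocket open at the top takes a terminal's tail, keypad to the cradle's -x (front, low wall), back to its back rest (+x, 115 mm high). Pocket floor 14 mm, rim 64 mm above the counter; play about 2 mm each side and 1.5 mm front and back
- charger_free_seat (a point): where the middle point of a terminal lies when it is fully home in the free cradle, 108 mm above the counter. A blue-covered bale, taller than the cradles, stands behind them: draw a terminal back to the robot before swinging it round
- charger_free_mouth (a point): middle of the pocket's rim of the free cradle, 64 mm above the counter
- charger_free_front (a point): front edge of the free cradle's foot, on its -x side, 30 mm up: the keypad must face this side
- charger_full: the other cradle (holds the charged terminal at the start): fixed grey charging cradle, foot 116 x 110 mm; origin under its middle, z up. A pocket open at the top takes a terminal's tail, keypad to the cradle's -x (front, low wall), back to its back rest (+x, 115 mm high). Pocket floor 14 mm, rim 64 mm above the counter; play about 2 mm each side and 1.5 mm front and back
- holder: fixed counter holder of dark steel: round foot of 124 mm diameter with a sheet pocket that holds the flat terminal's tail, pocket floor 14 mm and rim 44 mm above the counter, back plate 110 mm high. Origin under the middle of its foot. A terminal in it is drawn straight up
- change_tray: fixed black change tray, 110 x 140 x 14 mm, long side across the counter. Origin under its middle; x across the tray towards the customer, y along its long side, z up. A fixed receipt printer, 195 x 145 mm and 125 mm high, stands on its right: pass above or in front of it
- tray_mid (a point): middle of the change tray's floor, 6 mm above the counter
- tray_staff (a point): a point in the air on the staff side of the tray, 120 mm short of its middle (tray's -x) and 250 mm above the counter: the keypad must face away from it, to the customer
- balm_pot: bystander: small pot with a screw lid, 58 mm wide, 50 mm high; origin under its middle
- notepad: bystander: notepad 142 x 102 x 11 mm lying on the counter; origin under its middle
There are look-alikes about, which are no part of the job. Leave any purple look-alike of the term_charged alone.

How it is judged:
On the way, in this order (a step that is already met when the one before it is completed fails the run):
1. the flat terminal stands fully home in the free cradle, keypad to the cradle's front, and is let go (distance between term_flat_mid and charger_free_seat below 0.01 m and angle between term_flat_mid's own z axis and vertical below 0.12 rad and angle between the y axis of term_flat_mid and the y axis of charger_free, either way round below 0.15 rad and x of charger_free_front in the frame of term_flat_mid above 0 m and contact force between the fingers and term_flat below 0.5 N), for 0.2 s.
2. the charged terminal is lifted clear of its cradle (height (world z) of term_charged_mid above 0.175 m and contact force between the fingers and term_charged above 1 N and contact force between term_charged and charger_full below 0.3 N), for 0.2 s.
At the end, for the whole second after the job is handed in: Gripper alone holds the charged terminal still, middle 20-30 cm up, within 5 cm of the tray's middle, leaning back 19-41 degrees, keypad up and within 16 degrees of straight to the customer; flat terminal home in the free cradle (10 mm, 7 degrees), keypad to its front, let go (all of step 1 and height (world z) of term_charged_mid between 0.2 and 0.3 m and horizontal distance between term_charged_mid and tray_mid below 0.05 m and angle between term_charged_mid's own z axis and vertical between 0.33 and 0.72 rad and angle between term_charged_mid's own x axis and vertical between 0.85 and 1.25 rad and angle between the y axis of term_charged_mid and the y axis of change_tray, either way round below 0.28 rad and x of tray_staff in the frame of term_charged_mid below 0 m and contact force between the fingers and term_charged above 2 N and linear speed of term_charged below 0.03 m/s and contact force between term_charged and change_tray below 0.3 N and contact force between term_charged and charger_full below 0.3 N); the arm keeps its last pose, push and grip.
It fails at once if the pot or the notepad is pushed by more than 2 cm (distance of any of balm_pot, notepad from where it was at the start of the episode above 0.02 m).
It also fails if it takes over 69 s, if anything falls off the work surface, if the arm or the gripper's body presses on something with over 40 N, if the wrist force passes 120 N, or if a joint passes its speed limit or range.

### The arm

A 6-joint arm with a two-finger parallel gripper is mounted at the origin on a cart in front of the work surface, level with it; the furniture and walls round the work are solid. World frame = base frame: x ahead of the robot, y to its left, z up, the work surface at z = 0. Lengths are in m, angles in rad, forces in N, time in s.
With the tool pointing down it reaches from about 0.325 to 0.775 m from the base axis. Payload 5.5 kg.
Tool frame: the origin (TCP) lies midway between the tips of the shut fingers; the grasp point (between the pads) lies 19 mm behind it; z points along the fingers, y is the direction in which the jaws open and shut (so a half turn about z gives the same grasp; the last joint's range is limited). The gripper opens to 85 mm and grips with 20 to 120 N. Pads are 22 mm wide; open, the fingers measure 114 mm over their backs; the gripper's body (76 mm by 85 mm) begins 54 mm behind the grasp point. The pads swing forward as they close: fully open they stand 13 mm farther back than shut.
Start: joints at [1.247, 0.091, 1.231, -0, 1.82, -0.057], TCP at [0.158, 0.579, 0.231] pointing down, gripper open.
Joint ranges: [-2.87, 2.87], [-0.86, 2.18], [0.17, 2.46], [-1.51, 4.65], [0.06, 2.69], [-2.65, 2.65]. Speed limits (rad/s): [2.57, 2.57, 3.01, 3.14, 3.14, 3.14].

### API

Orientations are given as a rotation vector (axis times angle).
In Python, from station import robot gives the robot as it stands. The module is installed in compiled form; this text tells all that it offers.
- The arm moves only by the tool send_rows, never from a script. Its argument "commands" is one flat list of numbers, 7 for each row, row after row: the shift along the tool's x, y, z each as a share of 0.04 m, from -1 to 1, then the turn, a rotation vector about the tool's x, y, z each as a share of pi rad, from -1 to 1, then the closure in counts, from 0 (fully open) to 255 (shut). In form: [tx, ty, tz, ax, ay, az, fingers, tx, ty, tz, ax, ay, az, fingers, ...]. A call has 1 to 12 rows; each row shifts and turns the commanded pose from where the row before left it, along the tool's axes as they then stand; what a row does not reach is not made up. A row lasts 1/12 s, in which the tool goes at most 41.7 mm and 7.16 degrees, less where a joint would pass 70% of its speed; a pose out of reach is approached as far as the arm can. A call with a number of a shift or a turn outside -1 to 1 is refused whole. A call with a gripper value outside its range is refused whole. The fingers move at their own pace and stop on an object; "squeeze" is the grip in N (left out, the last holds). Time passes only in rows, so rows that do not move let the fingers close. It gives the time, the measured TCP pose, the force and the opening at its end, in the units of the state.
- robot.read_state(): the state, without advancing time (a new reading comes with each control period).
- robot.capture(name): name is "scene" or "side" or "wrist"; returns the picture (384x512x3 uint8, blue, green, red); there is no depth.
- robot.get_calibration(name): a dict with "vertical_fov" (degrees; the focal length in pixels is half the picture's height over the tangent of half this angle, whatever the lens; pixels are square), "cx", "cy" (the principal point, pixels), "xyz" and "attitude" of the camera in the world; the wrist camera has in their place "tool_from_camera" (4x4, takes a point from camera to tool coordinates, whose origin is the TCP and whose axes are the flange's). Camera axes: x right, y down, z forward; pixel columns grow to the right and rows downward; lengths in m; the calibration is good to about 2 mm. A picture is of the moment at which its call begins: read the wrist's pose just before it. get_calibration takes no time and is no camera call.
- robot.finish_job(): hands the job in, once; it reports no verdict.
The state is a dict: "time_s": time; "joint_positions": joint angles; "qvel": joint speeds; "joint_efforts": joint torques, N m; "position": TCP position; "ee_rot": TCP orientation; "wrist_force": force on the tool from outside, world axes, zero at the start; "torque": the same for the moment, N m; "opening": finger opening in m.
Only numpy, scipy, OpenCV 4.12 (cv2) and the standard library are available. Lean on these libraries where they do the work, as an engineer would, in place of code of your own. Each camera call takes 0.05 s, during which the arm holds its last target. There are 200 camera calls.

## Working session

There is one attempt and no reset: what is moved stays moved. The work goes in short steps, Python scripts to look and compute and a tool call to move; the robot and the scene stay as the last step left them, time stands still between calls to the robot, and variables do not carry over. Pictures are saved under pics/ and viewed, about 8 in all and at most 12, crops included, and the job is handed in when it is done.

Besides the shell and the picture viewer there is one more tool, called in YAML: its name, and indented under it one key for each argument. send_rows: Moves the arm, as the interface text tells. Shift numbers are shares of 0.04 m and turn numbers shares of pi rad, none past 1 either way. Its arguments: {"type":"object","properties":{"commands":{"type":"array"},"squeeze":{"type":"number"}},"required":["commands"]}

```bash
mkdir -p pics
python3 - <<'E'
from station import robot
import cv2,numpy as np
s=robot.read_state();print(s)
for n in("scene","side","wrist"):
    c=robot.get_calibration(n);print(n,c)
    cv2.imwrite(f"pics/{n}0.png",robot.capture(n))
a=[cv2.imread(f"pics/{n}0.png") for n in("scene","side")]
cv2.imwrite("pics/scene_big.png",cv2.resize(a[0],(800,600),interpolation=cv2.INTER_CUBIC))
cv2.imwrite("pics/side_big.png",cv2.resize(a[1],(800,600),interpolation=cv2.INTER_CUBIC))
E
```

```text
{'time_s': 0.0, 'joint_positions': array([ 1.24731710e+00,  9.18838543e-02,  1.23189925e+00, -8.94714580e-06,
        1.81977607e+00, -5.66702248e-02]), 'qvel': array([ 0.00105213,  0.0003402 , -0.00182304,  0.00259112, -0.00246201,
       -0.00058128]), 'joint_efforts': array([ 6.63856226e-04, -4.58708024e+01, -4.18040442e+01, -9.99400004e-05,
        1.07972481e-02,  4.82118708e-06]), 'position': array([0.15809195, 0.57851063, 0.23012834]), 'ee_rot': array([-4.17815534e-01, -3.11331729e+00,  3.03559919e-03]), 'wrist_force': array([-0.22378063, -0.56285642, -0.45923652]), 'torque': array([-0.00254963, -0.00014716, -0.01028158]), 'opening': 0.08538555662355424}
scene {'vertical_fov': 43.510857378798406, 'cx': 256.84730164742655, 'cy': 195.33695352422606, 'xyz': array([-0.240841  , -1.36110589,  1.28983399]), 'attitude': array([-2.16834773,  0.63030716, -0.3290158 ])}
side {'vertical_fov': 46.942408224488226, 'cx': 256.42416815384934, 'cy': 190.24547996907927, 'xyz': array([0.53037459, 1.06365925, 1.09574688]), 'attitude': array([ 0.03287259,  2.80150041, -1.39129368])}
wrist {'vertical_fov': 60.605479728603726, 'cx': 248.03906709145443, 'cy': 198.79279132861257, 'tool_from_camera': array([[ 2.62556601e-04, -9.64972515e-01, -2.62350866e-01,
         6.57900022e-02],
       [ 9.99999483e-01, -4.33385801e-06,  1.01672437e-03,
         4.09909846e-04],
       [-9.82248063e-04, -2.62350998e-01,  9.64972015e-01,
        -1.43729968e-01],
       [ 0.00000000e+00,  0.00000000e+00,  0.00000000e+00,
         1.00000000e+00]])}
```

View pics/scene_big.png

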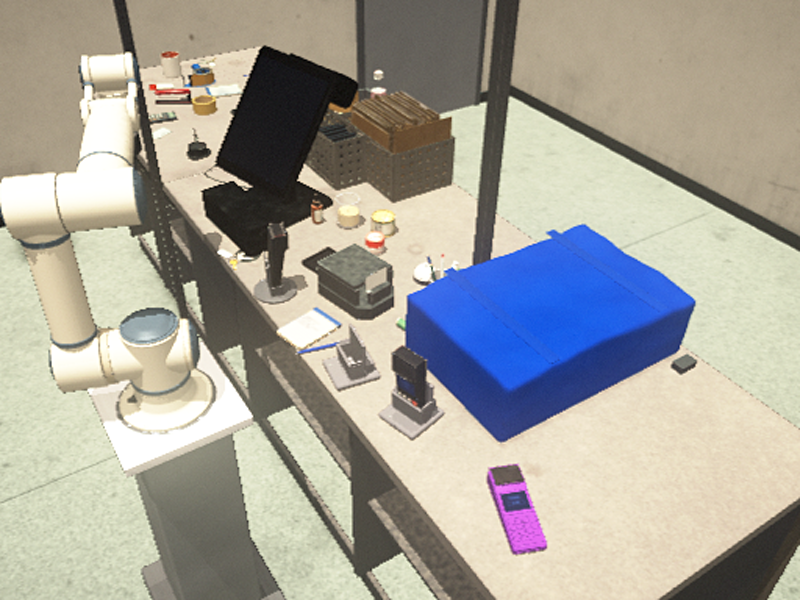

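View pics/side_big.png

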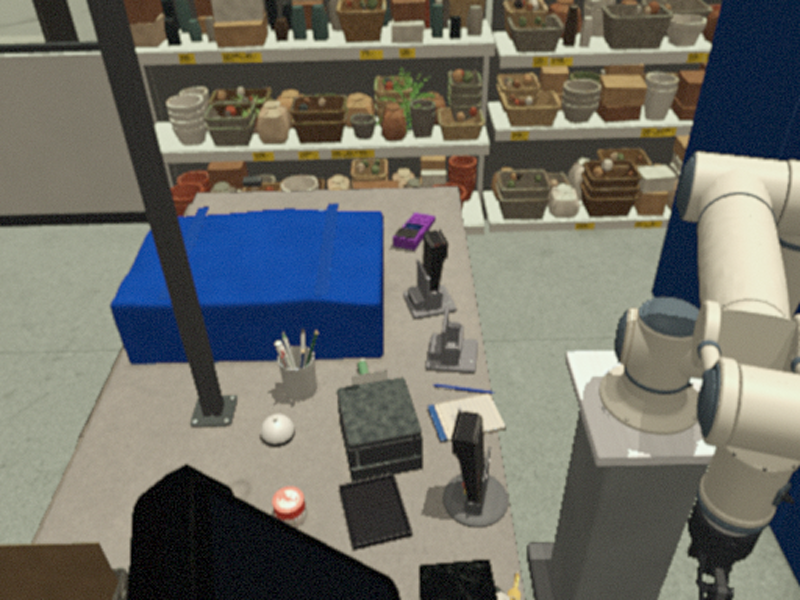

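Two views: flat terminal in round holder at scene (275,255)/side (467,455). Free cradle is at scene (352,360)/side (452,350), and the charged terminal in the other cradle at scene (410,385)/side (432,270). The purple look-alike lies flat, to be left alone. The tray is at side (375,512). Coarse positions next.

```bash
cat > h.py <<'E'
import numpy as np,cv2
from scipy.spatial.transform import Rotation as R
from station import robot
def cam(n,st=None):
    c=robot.get_calibration(n);f=192/np.tan(np.radians(c["vertical_fov"])/2)
    if n=="wrist":
        T=np.eye(4);T[:3,:3]=R.from_rotvec(st["ee_rot"]).as_matrix();T[:3,3]=st["position"]
        T=T@c["tool_from_camera"];return f,c["cx"],c["cy"],T[:3,:3],T[:3,3]
    return f,c["cx"],c["cy"],R.from_rotvec(c["attitude"]).as_matrix(),c["xyz"]
def plane(C,p,z):
    f,cx,cy,M,o=C;d=M@[(p[0]-cx)/f,(p[1]-cy)/f,1];return o+d*(z-o[2])/d[2]
def tri(C1,p1,C2,p2):
    A=[];b=[]
    for (f,cx,cy,M,o),p in((C1,p1),(C2,p2)):
        d=M@[(p[0]-cx)/f,(p[1]-cy)/f,1];d/=np.linalg.norm(d);P=np.eye(3)-np.outer(d,d);A.append(P);b.append(P@o)
    x,r,_,_=np.linalg.lstsq(np.vstack(A),np.hstack(b),rcond=None);return x,np.sqrt(r)
def pix(C,X):
    f,cx,cy,M,o=C;q=M.T@(np.array(X)-o);return np.array([cx+f*q[0]/q[2],cy+f*q[1]/q[2]])
def save(n,im): cv2.imwrite(f"pics/{n}.png",im)
E
python3 - <<'E'
from h import *
S=cam("scene");D=cam("side");k=512/800
np.set_printoptions(precision=3,suppress=True)
for n,a,b in[("flat top",(275,228),(469,425)),("charged top",(408,352),(435,240))]:
    print(n,tri(S,np.array(a)*k,D,np.array(b)*k))
for n,c,p,z in[("holder",D,(476,500),0),("holderS",S,(275,290),0),("free",D,(450,355),0.01),("freeS",S,(352,372),.01),("full",D,(430,302),.01),("fullS",S,(411,415),.01),("tray",D,(375,512),.01),("noteS",S,(308,328),.01),("note",D,(468,417),.01),("red",D,(288,510),0.0),("redS",S,(374,246),0.0),("white",D,(277,438),0)]:
    print(n,plane(c,np.array(p)*k,z))
a=cv2.imread("pics/scene0.png")[140:290,140:300];b=cv2.imread("pics/side0.png")[140:360,200:340]
im=np.zeros((600,800,3),np.uint8)
im[:375,:400]=cv2.resize(a,(400,375),interpolation=cv2.INTER_CUBIC);im[:,418:]=cv2.resize(b,(382,600),interpolation=cv2.INTER_CUBIC);save("crop1",im)
E
```

```text
flat top (array([0.421, 0.251, 0.2  ]), array([0.001]))
charged top (array([ 0.45 , -0.35 ,  0.196]), array([0.003]))
holder [0.401 0.258 0.   ]
holderS [0.401 0.25  0.   ]
free [ 0.423 -0.14   0.01 ]
freeS [ 0.412 -0.167  0.01 ]
full [ 0.46  -0.345  0.01 ]
fullS [ 0.456 -0.365  0.01 ]
tray [0.591 0.286 0.01 ]
noteS [0.398 0.04  0.01 ]
note [0.398 0.056 0.01 ]
red [0.755 0.27  0.   ]
redS [0.756 0.295 0.   ]
white [0.799 0.092 0.   ]
```

```bash
cat >> h.py <<'E'
def down(psi,tilt=0):
    c,s=np.cos(psi),np.sin(psi)
    M=np.array([[-s,c,0],[c,s,0],[0,0,-1.]]).T if 0 else np.column_stack([[-s,c,0],[c,s,0],[0,0,-1]])
    # tilt: turn about tool x; positive leans terminal head so that tool z swings towards +y_tool
    return M@R.from_rotvec([-tilt,0,0]).as_matrix()
def plan(p1,psi,tilt=0,n=12,psi0=None,tilt0=None,fing=0,st=None):
    st=st or robot.read_state();p0=st["position"];M0=R.from_rotvec(st["ee_rot"]).as_matrix()
    z=M0[:,2]
    if psi0 is None:
        psi0=np.arctan2(-M0[0,0],M0[1,0]) # from tool x, valid with tilt about x
        psi0+=2*np.pi*np.round((st["joint_positions"][0]-st["joint_positions"][5]-psi0)/2/np.pi)
    if tilt0 is None: tilt0=np.arctan2(np.dot(z,[np.cos(psi0),np.sin(psi0),0]),-z[2])
    p=p0.copy();M=M0.copy();out=[]
    for i in range(1,n+1):
        t=i/n;Pt=p0+t*(np.array(p1)-p0);Mt=down(psi0+t*(psi-psi0),tilt0+t*(tilt-tilt0))
        s=np.round(M.T@(Pt-p)/0.04,2);a=np.round(R.from_matrix(M.T@Mt).as_rotvec()/np.pi,3)
        p=p+M@s*0.04;M=M@R.from_rotvec(a*np.pi).as_matrix();out.append([*s,*a,fing])
    out=np.array(out)+0.
    print("start",p0.round(4),"psi0 %.4f tilt0 %.4f q"%(psi0,tilt0),st["joint_positions"].round(3),"end",p.round(4),"max",abs(out[:,:6]).max(0))
    for j in range(0,n,12): print(",".join("%g"%v for v in out[j:j+12].ravel()),"\n")
E
python3 - <<'E'
from h import *
S=cam("scene");D=cam("side");k=512/800
for c,p,z in[(S,(265,252),0),(S,(205,208),0),(S,(330,205),0),(D,(420,565),.05),(D,(492,562),.05)]: print(plane(c,np.array(p)*k,z).round(3))
# screen bottom-left corner, top
plan([.15,.42,.42],1.5,n=8)
E
```

```text
[0.458 0.439 0.   ]
[0.399 0.777 0.   ]
[0.759 0.581 0.   ]
[0.512 0.42  0.05 ]
[0.393 0.418 0.05 ]
start [0.1581 0.5786 0.2304] psi0 1.3040 tilt0 -0.0016 q [ 1.247  0.092  1.232 -0.     1.82  -0.057] end [0.1499 0.4199 0.4198] max [0.11  0.5   0.6   0.    0.    0.008]
-0.11,-0.49,-0.59,0,0,-0.008,0,-0.09,-0.48,-0.59,0,0,-0.008,0,-0.08,-0.49,-0.6,0,0,-0.007,0,-0.07,-0.5,-0.59,0,0,-0.008,0,-0.06,-0.49,-0.59,0,0,-0.008,0,-0.05,-0.49,-0.59,0,0,-0.008,0,-0.03,-0.5,-0.59,0,0,-0.008,0,-0.02,-0.5,-0.59,0,0,-0.007,0
```

View pics/crop1.png

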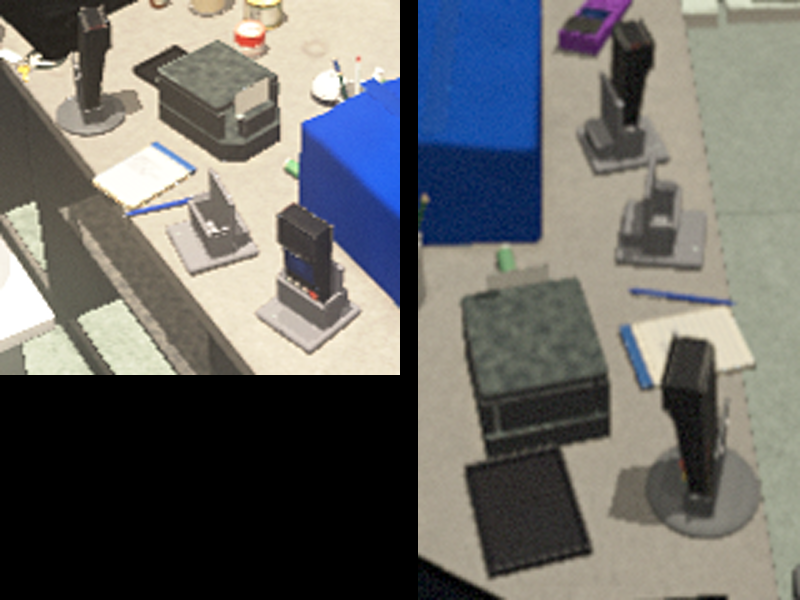

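The crop confirms it: the flat terminal is in the round holder (right panel (690,420)) and the empty cradle is at (660,230). The charged one stands in the cradle at (630,90), with purple lying beyond. I'm moving up for wrist views.

send_rows:
  commands: [-0.1,-0.5,-0.6,0,0,-0.008,0,-0.1,-0.5,-0.6,0,0,-0.008,0,-0.1,-0.5,-0.6,0,0,-0.008,0,-0.1,-0.5,-0.6,0,0,-0.008,0,0,-0.5,-0.6,0,0,-0.008,0,0,-0.5,-0.6,0,0,-0.008,0,0,-0.5,-0.6,0,0,-0.008,0,0,-0.5,-0.6,0,0,-0.008,0]
  squeeze: 60

```text
time_s: 0.82
position: [0.145, 0.4168, 0.4242]
ee_rot: [-0.101, -3.14, 0.0]
wrist_force: [-0.2, 0.3, 0.6]
opening: 0.0856
```

Run:
```python
from h import *
plan([.42,.15,.42],2.6,n=12)
```

```text
start [0.145  0.4168 0.4242] psi0 1.5065 tilt0 -0.0002 q [ 1.159 -0.196  1.153 -0.     2.184 -0.348] end [0.4201 0.1498 0.4199] max [0.61  0.8   0.01  0.    0.    0.029]
-0.61,-0.52,0.01,0,0,-0.029,0,-0.56,-0.57,0.01,0,0,-0.029,0,-0.5,-0.62,0.01,0,0,-0.029,0,-0.44,-0.66,0.01,0,0,-0.029,0,-0.39,-0.7,0,0,0,-0.029,0,-0.31,-0.73,0.01,0,0,-0.029,0,-0.25,-0.76,0.01,0,0,-0.029,0,-0.18,-0.78,0.01,0,0,-0.029,0,-0.11,-0.79,0.01,0,0,-0.029,0,-0.04,-0.8,0.01,0,0,-0.029,0,0.04,-0.8,0.01,0,0,-0.029,0,0.11,-0.79,0.01,0,0,-0.029,0
```

send_rows:
  commands: [-0.6,-0.5,0,0,0,-0.029,0,-0.55,-0.55,0,0,0,-0.029,0,-0.5,-0.6,0,0,0,-0.029,0,-0.45,-0.65,0,0,0,-0.029,0,-0.4,-0.7,0,0,0,-0.029,0,-0.3,-0.75,0,0,0,-0.029,0,-0.25,-0.75,0,0,0,-0.029,0,-0.2,-0.8,0,0,0,-0.029,0,-0.1,-0.8,0,0,0,-0.029,0,-0.05,-0.8,0,0,0,-0.029,0,0.05,-0.8,0,0,0,-0.029,0,0.1,-0.8,0,0,0,-0.029,0]

```text
time_s: 1.82
position: [0.422, 0.1509, 0.4232]
ee_rot: [-1.55, 2.733, 0.0]
wrist_force: [0.0, 1.0, 0.1]
opening: 0.0855
```

Run:
```python
from h import *
import pickle
st=robot.read_state();im=robot.capture("wrist");save("w1",im);pickle.dump(st,open("w1.pkl","wb"))
save("w1b",cv2.resize(im,(800,600),interpolation=cv2.INTER_CUBIC))
plan([.42,-.25,.42],2.6,n=12)
```

```text
start [0.4253 0.1478 0.4215] psi0 2.6058 tilt0 -0.0007 q [ 0.261 -0.175  1.14  -0.003  2.178 -2.347] end [ 0.4198 -0.2501  0.42  ] max [0.72  0.42  0.01  0.    0.001 0.001]
0.72,-0.41,0.01,0,-0.001,0,0,0.72,-0.42,0,0,0,0,0,0.71,-0.41,0,0,0,0,0,0.72,-0.41,0.01,0,0,0.001,0,0.72,-0.42,0,0,0,0,0,0.72,-0.42,0,0,0,0,0,0.71,-0.41,0,0,0,0,0,0.72,-0.42,0.01,0,0,0,0,0.72,-0.41,0,0,0,0,0,0.71,-0.42,0,0,0,0.001,0,0.72,-0.42,0.01,0,0,0,0,0.72,-0.41,0,0,0,0,0
```

View pics/w1b.png

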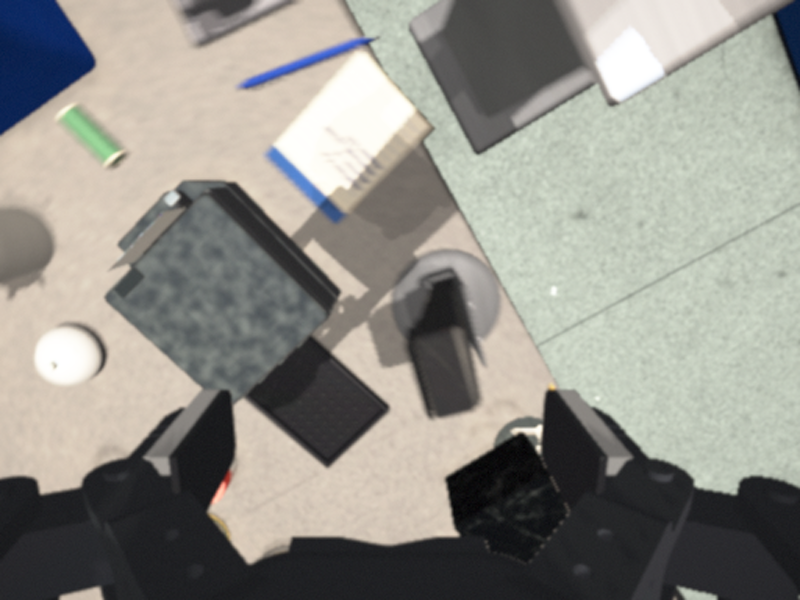

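Run:
```python
from h import *
import pickle
st=robot.read_state();im=robot.capture("wrist");save("w1",im);pickle.dump(st,open("w1.pkl","wb"));print(st["position"],abs(st["qvel"]).max())
C=cam("wrist",st)
for n,p,z in[("tA",(388,407),.014),("tB",(327,465),.014),("tC",(312,338),.014),("foot l",(392,300),.0),("foot r",(500,300),0)]: print(n,plane(C,np.array(p)*.64,z).round(4))
```

```text
[0.42534245 0.14776757 0.42146959] 0.3654256227498164
tA [0.5275 0.3204 0.014 ]
tB [0.6301 0.3486 0.014 ]
tC [0.5579 0.2035 0.014 ]
foot l [0.4594 0.2146 0.    ]
foot r [0.3541 0.2772 0.    ]
```

send_rows:
  commands: [0.72,-0.41,0,0,0,0,0,0.72,-0.41,0,0,0,0,0,0.72,-0.41,0,0,0,0,0,0.72,-0.41,0,0,0,0,0,0.72,-0.41,0,0,0,0,0,0.72,-0.41,0,0,0,0,0,0.72,-0.41,0,0,0,0,0,0.72,-0.41,0,0,0,0,0,0.72,-0.41,0,0,0,0,0,0.72,-0.41,0,0,0,0,0,0,0,0,0,0,0,0,0,0,0,0,0,0,0]

```text
time_s: 2.92
position: [0.4177, -0.0494, 0.4232]
ee_rot: [1.33, -2.841, 0.011]
wrist_force: [-0.1, -0.1, -0.9]
opening: 0.0856
```

Run:
```python
from h import *
import pickle
st=robot.read_state();im=robot.capture("wrist");save("w2",im);pickle.dump(st,open("w2.pkl","wb"));print(st["position"],abs(st["qvel"]).max(),st["joint_positions"])
C=cam("wrist",st)
for X in[(.42,-.16,.06),(.455,-.36,.2)]:print(pix(C,X))
save("w2b",cv2.resize(im,(800,600),interpolation=cv2.INTER_CUBIC))
```

```text
[ 0.41772559 -0.0493984   0.42320726] 0.016834094023676912 [-0.1919293  -0.24850112  1.19949757 -0.01012379  2.18993462 -2.64418665]
[200.00152617  98.37777838]
[ 13.55119126 -49.13537095]
```

View pics/w2b.png

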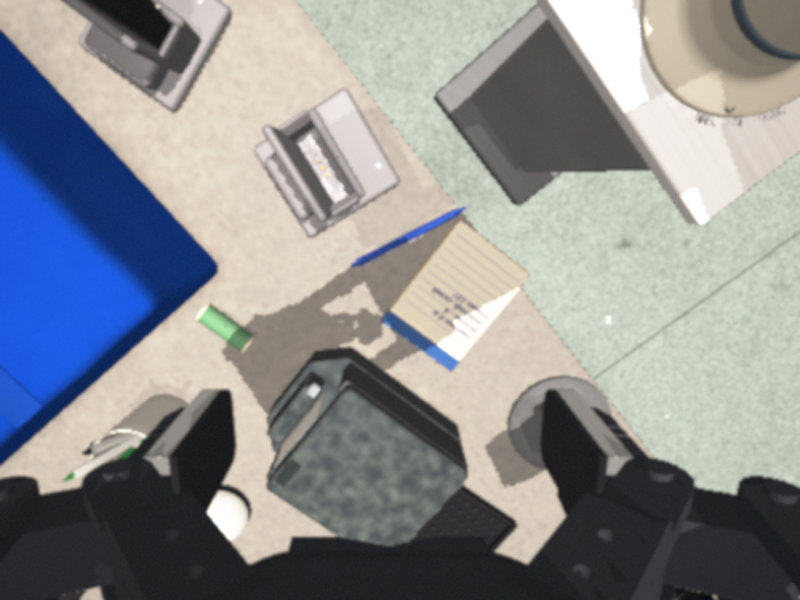

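Run:
```python
from h import *
a=cv2.imread("pics/w2.png")[45:160,158:263];b=cv2.imread("pics/w1.png")[165:280,255:320]
im=np.zeros((575,790,3),np.uint8)
im[:,:525]=cv2.resize(a,(525,575),interpolation=cv2.INTER_CUBIC)
b=cv2.resize(b,(260,460),interpolation=cv2.INTER_CUBIC);im[:460,530:]=cv2.convertScaleAbs(b,alpha=2.0,beta=10);save("crop2",im)
```

```text
(no output)
```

View pics/crop2.png

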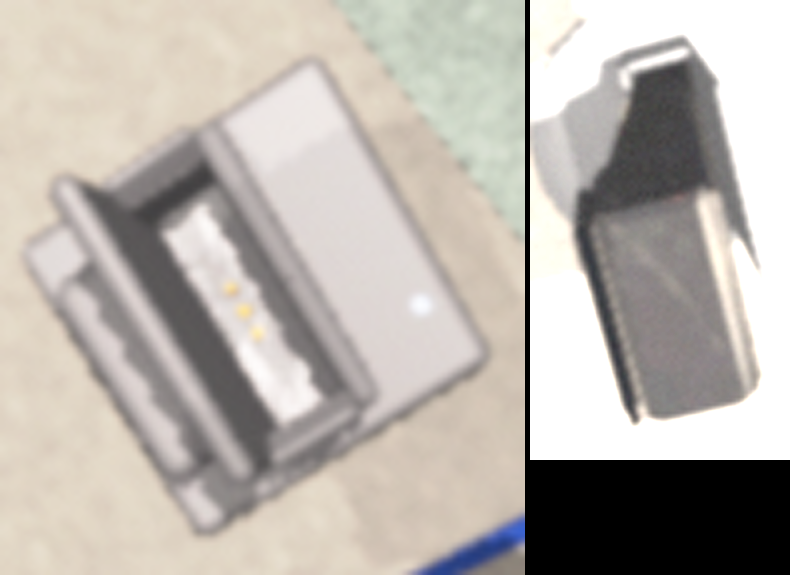

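Run:
```python
from h import *
import pickle
np.set_printoptions(precision=4,suppress=True)
C1=cam("wrist",pickle.load(open("w1.pkl","rb")));C2=cam("wrist",pickle.load(open("w2.pkl","rb")))
a=lambda p:np.array(p)/5+[158,45]-.4
b=lambda p:(np.array(p)-[530,0])/4+[255,165]-.4
az=lambda u,v:np.arctan2(*(v-u)[1::-1])
F=[plane(C2,a(p),.012) for p in[(315,62),(487,355),(205,530),(30,255)]]
for f in F:print("foot",f)
print("c",np.mean(F,0),"edges",[np.linalg.norm(F[i]-F[i-1]) for i in range(4)],"az front edge",az(F[0],F[1]),"back",az(F[3],F[2]),"sides",az(F[0],F[3]),az(F[1],F[2]))
w=[plane(C2,a(p),.064) for p in[(220,125),(372,395)]];r=[plane(C2,a(p),.115) for p in[(65,185),(240,475)]]
print("frontwall",w,az(*w),"rest",r,az(*r))
T=[plane(C1,b(p),.20) for p in[(578,205),(718,188),(757,385),(637,418)]]
print("top",*T,"c",np.mean(T,0),[np.linalg.norm(T[i]-T[i-1]) for i in range(4)],"long az",az(T[0],T[3]),az(T[1],T[2]),"short",az(T[1],T[0]),az(T[2],T[3]))
# foot disc from w2: viewed center
D=cam("side");S=cam("scene")
for p in[(.42,.25,.2),(.45,-.35,.2)]:print(pix(S,p),pix(D,p))
```

```text
foot [ 0.3577 -0.1913  0.012 ]
foot [ 0.373  -0.0879  0.012 ]
foot [ 0.4823 -0.1046  0.012 ]
foot [ 0.4665 -0.2066  0.012 ]
c [ 0.4199 -0.1476  0.012 ] edges [np.float64(0.10983237591380784), np.float64(0.10449149715490476), np.float64(0.11060172071972794), np.float64(0.10322140789125658)] az front edge 1.4242815869500207 back 1.4168224740752033 sides -0.140266190746349 -0.15181913298928257
frontwall [array([ 0.3914, -0.1875,  0.064 ]), array([ 0.407, -0.102,  0.064])] 1.389954341055991 rest [array([ 0.4307, -0.1935,  0.115 ]), array([ 0.4453, -0.1086,  0.115 ])] 1.4001380988424394
top [0.4344 0.2051 0.2   ] [0.3968 0.2214 0.2   ] [0.4162 0.2826 0.2   ] [0.4529 0.2737 0.2   ] c [0.4251 0.2457 0.2   ] [np.float64(0.07101656334530516), np.float64(0.0410103937245221), np.float64(0.06426152595172901), np.float64(0.0377742175892132)] long az 1.3067696737890726 1.2628812633659061 short -0.40857537339745065 -0.23994600824122675
[175.99   146.0233] [300.6956 271.7165]
[260.4487 224.6337] [278.0055 152.423 ]
```

Free cradle: middle (0.420,-0.148), yaw ≈ -0.15. Its foot measures 0.110 x 0.104, near the stated 116 x 110. Flat terminal: top (0.425,0.246), yaw ≈ -0.29. Next, a centred wrist look at the flat terminal.

Run:
```python
from h import *
plan([.43,.22,.37],2.85,n=10)
```

```text
start [ 0.4177 -0.0491  0.4233] psi0 2.4471 tilt0 -0.0046 q [-0.191 -0.249  1.199 -0.01   2.19  -2.644] end [0.4299 0.2199 0.3701] max [0.64  0.41  0.14  0.001 0.002 0.013]
-0.54,0.41,0.13,0,-0.002,-0.013,0,-0.55,0.38,0.13,0,0,-0.013,0,-0.57,0.37,0.13,0,0,-0.012,0,-0.58,0.34,0.13,-0.001,0,-0.013,0,-0.59,0.31,0.13,0,0,-0.013,0,-0.61,0.29,0.14,0,0,-0.013,0,-0.62,0.27,0.13,0,0,-0.013,0,-0.63,0.24,0.13,0,0,-0.013,0,-0.64,0.22,0.13,0,0,-0.012,0,-0.64,0.19,0.13,0,0,-0.013,0
```

send_rows:
  commands: [-0.54,0.41,0.13,0,-0.002,-0.013,0,-0.55,0.38,0.13,0,0,-0.013,0,-0.57,0.37,0.13,0,0,-0.013,0,-0.58,0.34,0.13,0,0,-0.013,0,-0.59,0.31,0.13,0,0,-0.013,0,-0.61,0.29,0.13,0,0,-0.013,0,-0.62,0.27,0.13,0,0,-0.013,0,-0.63,0.24,0.13,0,0,-0.013,0,-0.64,0.22,0.13,0,0,-0.013,0,-0.64,0.19,0.13,0,0,-0.013,0,0,0,0,0,0,0,0,0,0,0,0,0,0,0]

```text
time_s: 3.97
position: [0.4288, 0.2211, 0.3693]
ee_rot: [1.885, -2.511, 0.007]
wrist_force: [0.4, -0.2, 0.0]
opening: 0.0854
```

Run:
```python
from h import *
import pickle
np.set_printoptions(precision=4,suppress=True)
for i in range(2): st=robot.read_state();im=robot.capture("wrist")
save("w3",im);pickle.dump(st,open("w3.pkl","wb"));print(st["position"],abs(st["qvel"]).max(),st["joint_positions"])
C=cam("wrist",st);p=pix(C,(.425,.246,.2));print(p)
x,y=p.astype(int);x0,y0=x-80,y-60
c=cv2.resize(im[y0:y0+120,x0:x0+160],(800,600),interpolation=cv2.INTER_CUBIC);print(x0,y0)
save("crop3",cv2.convertScaleAbs(c,alpha=2,beta=10))
```

```text
[0.429  0.2202 0.37  ] 0.03026805645074197 [ 0.407  -0.148   1.2145 -0.0054  2.0744 -2.4523]
[260.2402 203.0827]
180 143
```

View pics/crop3.png

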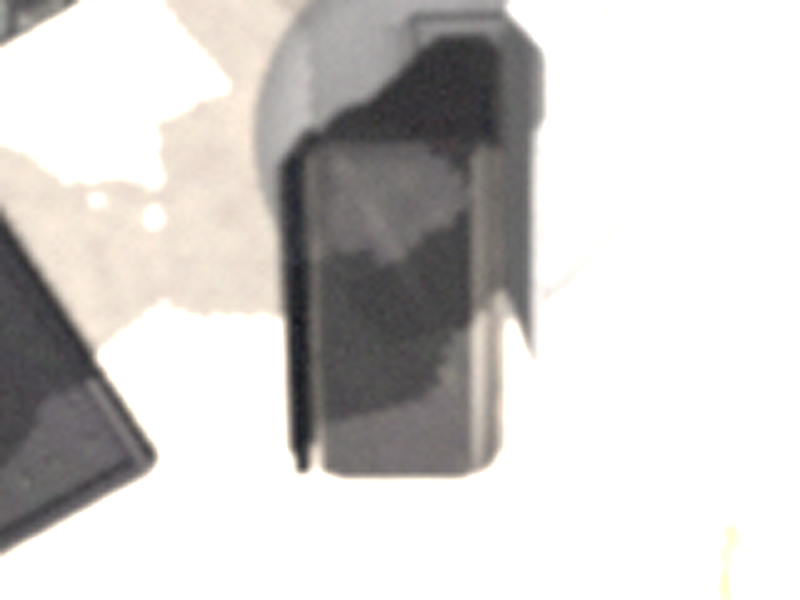

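Run:
```python
from h import *
import pickle
np.set_printoptions(precision=4,suppress=True)
st=pickle.load(open("w3.pkl","rb"));C=cam("wrist",st);st=robot.read_state();print(st["position"],st["ee_rot"])
a=lambda p:np.array(p)/5+[180,143]-.4
az=lambda u,v:np.arctan2(*(v-u)[1::-1])
L=[plane(C,a(p),.2) for p in[(304,145),(322,470)]];Rr=[plane(C,a(p),.2) for p in[(498,150),(500,465)]]
print(L,Rr,az(*L),az(*Rr),"mid",np.mean(L+Rr,0),[np.linalg.norm(L[i]-Rr[i]) for i in(0,1)],np.linalg.norm(L[0]-L[1]))
# tray
for p in[(155,460)]:print(plane(C,a(p),.014))
M=R.from_rotvec(st["ee_rot"]).as_matrix();print(M)
```

```text
[0.4291 0.2196 0.3705] [-1.8817  2.5152 -0.008 ]
[array([0.4348, 0.2101, 0.2   ]), array([0.4506, 0.2756, 0.2   ])] [array([0.399 , 0.2216, 0.2   ]), array([0.4154, 0.2847, 0.2   ])] 1.3346921300502392 1.3171349418122498 mid [0.425 0.248 0.2  ] [np.float64(0.0376026606848704), np.float64(0.03635946870331451)] 0.06737942911426581
[0.5253 0.3273 0.014 ]
[[-0.2823 -0.9593  0.0034]
 [-0.9593  0.2823 -0.0038]
 [ 0.0027 -0.0043 -1.    ]]
```

Run:
```python
from h import *
plan([.425,.248,.27],2.897,n=4)
```

```text
start [0.4291 0.2196 0.3705] psi0 2.8554 tilt0 -0.0043 q [ 0.406 -0.149  1.214 -0.006  2.074 -2.452] end [0.4249 0.2481 0.2701] max [0.17  0.08  0.63  0.001 0.001 0.004]
-0.16,0.08,0.63,0,-0.001,-0.003,0,-0.17,0.07,0.63,-0.001,0,-0.004,0,-0.16,0.08,0.62,0,0,-0.003,0,-0.17,0.07,0.63,0,0,-0.003,0
```

send_rows:
  commands: [-0.16,0.08,0.63,0,-0.001,-0.003,0,-0.17,0.07,0.63,-0.001,0,-0.004,0,-0.16,0.08,0.63,0,0,-0.003,0,-0.17,0.07,0.63,0,0,-0.003,0,0,0,0,0,0,0,0,0,0,0,0,0,0,0]

```text
time_s: 4.57
position: [0.4247, 0.2473, 0.269]
ee_rot: [1.931, -2.477, 0.0]
wrist_force: [0.3, -0.1, 0.4]
opening: 0.0854
```

Run:
```python
from h import *
plan([.425,.248,.156],2.897,n=6)
```

```text
start [0.4247 0.2473 0.269 ] psi0 2.8950 tilt0 0.0005 q [ 0.458 -0.188  1.434 -0.     1.897 -2.437] end [0.4248 0.248  0.1562] max [0.01  0.    0.47  0.    0.    0.001]
0,0,0.47,0,0,0,0,-0.01,0,0.47,0,0,0,0,0,0,0.47,0,0,0,0,0,0,0.47,0,0,0,0,-0.01,0,0.47,0,0,-0.001,0,0,0,0.47,0,0,0,0
```

send_rows:
  commands: [0,0,0.47,0,0,0,0,0,0,0.47,0,0,0,0,0,0,0.47,0,0,0,0,0,0,0.47,0,0,0,0,0,0,0.47,0,0,0,0,0,0,0.47,0,0,0,0,0,0,0,0,0,0,0]

```text
time_s: 5.15
position: [0.425, 0.2472, 0.1554]
ee_rot: [1.93, -2.477, 0.0]
wrist_force: [-0.3, -0.6, -1.3]
opening: 0.0856
```

send_rows:
  commands: [0,0,0,0,0,0,60,0,0,0,0,0,0,100,0,0,0,0,0,0,120,0,0,0,0,0,0,140,0,0,0,0,0,0,200,0,0,0,0,0,0,255,0,0,0,0,0,0,255,0,0,0,0,0,0,255]
  squeeze: 50

```text
time_s: 5.82
position: [0.4247, 0.2491, 0.1593]
ee_rot: [-1.932, 2.474, 0.002]
wrist_force: [-4.9, -0.6, 7.4]
opening: 0.039
```

Run:
```python
from h import *
s=robot.read_state();print(s["position"],s["wrist_force"],s["torque"],s["opening"])
plan([.425,.248,.29],2.897,n=6,fing=255)
```

```text
[0.42472809 0.2490992  0.15930021] [-4.86181872 -0.60693527  7.40121595] [ 0.1394794   1.49877444 -0.00906466] 0.03900117392555387
start [0.4247 0.2491 0.1593] psi0 2.8970 tilt0 -0.0008 q [ 4.600e-01 -2.060e-01  1.643e+00  2.000e-03  1.701e+00 -2.437e+00] end [0.4252 0.2481 0.2901] max [0.01  0.01  0.55  0.    0.001 0.   ]
0,0,-0.54,0,0.001,0,255,0.01,-0.01,-0.55,0,0,0,255,0,0,-0.54,0,0,0,255,0.01,0,-0.55,0,0,0,255,0,0,-0.54,0,0,0,255,0,-0.01,-0.55,0,0,0,255
```

send_rows:
  commands: [0,0,0,0,0,0,255,0,0,0,0,0,0,255,0,0,0,0,0,0,255]

```text
time_s: 6.07
position: [0.4247, 0.2491, 0.1593]
ee_rot: [-1.932, 2.474, 0.002]
wrist_force: [-4.9, 0.2, 8.4]
opening: 0.0388
```

Run:
```python
from h import *
s=robot.read_state();print(s["position"],s["wrist_force"],s["torque"],s["opening"])
D=robot.capture("side");W=robot.capture("wrist");print(cam("side") and pix(cam("side"),(.425,.248,.2)))
im=np.zeros((600,800,3),np.uint8)
im[:,:400]=cv2.resize(D[220:340,260:340],(400,600),interpolation=cv2.INTER_CUBIC);im[:300,400:]=cv2.resize(W,(400,300));save("crop4",im)
```

```text
[0.42471554 0.24912426 0.15928573] [-4.89749547  0.19022777  8.43030877] [ 0.23453367  1.46839916 -0.071516  ] 0.038841260639383826
[298.77037732 271.2040162 ]
```

View pics/crop4.png

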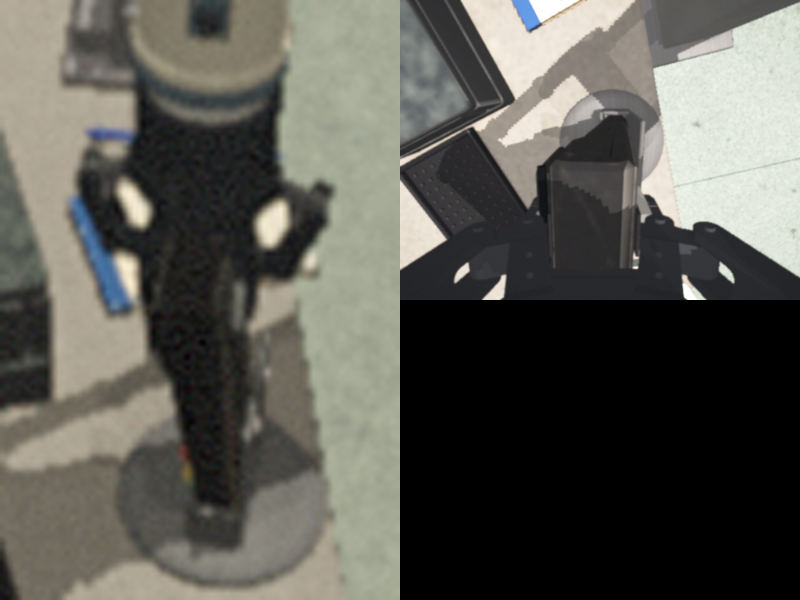

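The grasp looks sound: the head sits centred between the fingers and the terminal is still upright in the holder. Lifting.

send_rows:
  commands: [0,0,-0.1,0,0,0,255,0,0,-0.2,0,0,0,255,0,0,-0.4,0,0,0,255,0,0,-0.5,0,0,0,255,0,0,-0.5,0,0,0,255,0,0,-0.5,0,0,0,255,0,0,-0.5,0,0,0,255,0,0,-0.3,0,0,0,255,0,0,0,0,0,0,255,0,0,0,0,0,0,255]

```text
time_s: 7.0
position: [0.4256, 0.2483, 0.2772]
ee_rot: [-1.931, 2.475, -0.002]
wrist_force: [0.3, 0.8, -4.2]
opening: 0.0367
```

Run:
```python
from h import *
s=robot.read_state();print(s["position"],s["wrist_force"],s["torque"],s["opening"])
D=robot.capture("side");W=robot.capture("wrist");S=robot.capture("scene")
p=pix(cam("side"),(.425,.248,.17)).astype(int);q=pix(cam("scene"),(.425,.248,.17)).astype(int);print(p,q)
im=np.zeros((600,800,3),np.uint8)
im[:,:400]=cv2.resize(D[p[1]-60:p[1]+60,p[0]-40:p[0]+40],(400,600),interpolation=cv2.INTER_CUBIC);im[:,400:]=cv2.resize(S[q[1]-60:q[1]+60,q[0]-40:q[0]+40],(400,600),interpolation=cv2.INTER_CUBIC);save("crop5",im);save("w5",W)
```

```text
[0.42557523 0.24831358 0.27718799] [ 0.29911024  0.77998496 -4.19271719] [ 0.00071167 -0.03845377 -0.06926778] 0.03674272016535464
[298 278] [177 151]
```

View pics/crop5.png

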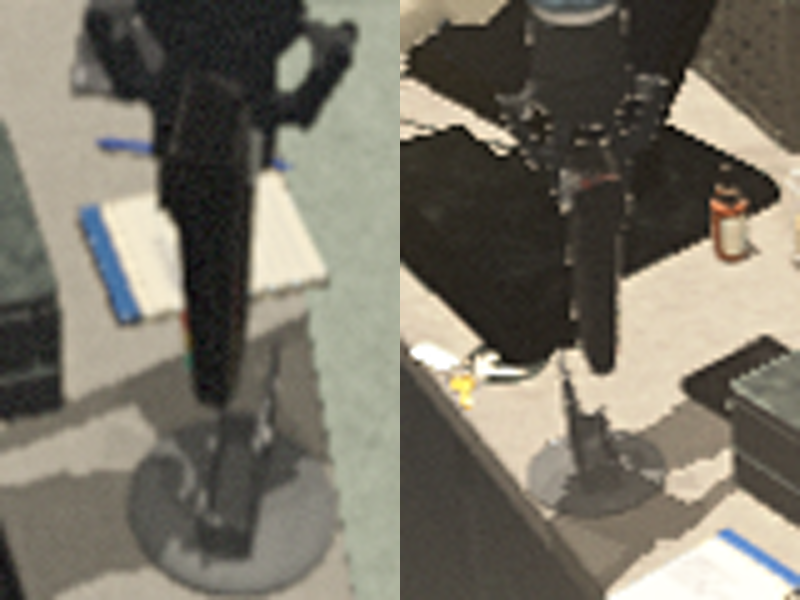

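Run:
```python
from h import *
s=robot.read_state();print(s["position"],s["wrist_force"],s["opening"],s["time_s"])
D=cam("side");S=cam("scene")
print(tri(S,(177,165.3),D,(300.4,298.3)))
# predictions of tail-edge points; terminal x az -0.245, back at -22mm, tail 21 thick
a=-.245;u=np.array([np.cos(a),np.sin(a),0]);v=np.array([-np.sin(a),np.cos(a),0])
m=np.array([.4255,.248,.226])
for x in(-22,-1):
  for y in(-30,30):
    P=m+u*x/1e3+v*y/1e3-[0,0,.093];print(x,y,P.round(3),"side crop",((pix(D,P)-[258,218])*5).round(),"scene crop",((pix(S,P)-[137,91])*5+[400,0]).round())
```

```text
[0.42483351 0.24807511 0.27493197] [ 0.09585554  0.87996092 -3.26340757] 0.03651606577343007 7.15
(array([0.41795757, 0.25697457, 0.09851963]), array([0.00065192]))
-22 -30 [0.397 0.224 0.133] side crop [246. 315.] scene crop [590. 364.]
-22 30 [0.411 0.282 0.133] side crop [230. 397.] scene crop [576. 327.]
-1 -30 [0.417 0.219 0.133] side crop [209. 309.] scene crop [615. 360.]
-1 30 [0.432 0.277 0.133] side crop [192. 391.] scene crop [600. 323.]
```

Run:
```python
from h import *
import pickle
np.set_printoptions(precision=4,suppress=True)
C2=cam("wrist",pickle.load(open("w2.pkl","rb")))
a=lambda p:np.array(p)/5+[158,45]-.4
al=-.15;u=np.array([np.cos(al),np.sin(al),0]);v=np.array([-np.sin(al),np.cos(al),0]);o=np.array([.4199,-.1476,0])
for n,p,z in[("rest in top",(78,185),.115),("",(262,465),.115),("frontwall in",(207,152),.064),("",(345,405),.064),("frontwall out",(222,125),.064),("",(372,395),.064),("foot f",(315,62),.012),("foot f",(487,355),.012),("side wall R top out",(270,480),.064),("wall L top out",(110,185),.064),("wall L in",(150,215),.064),("wall R in",(275,445),.064)]:
    X=plane(C2,a(p),z);print(n,X,"local",(X-o)@u,(X-o)@v)
s=robot.read_state();print(s["opening"])
plan([.41,.04,.315],-.15,n=28,fing=255)
```

```text
rest in top [ 0.4283 -0.1916  0.115 ] local 0.014913066822824868 -0.04228402944540877
 [ 0.4392 -0.1071  0.115 ] local 0.013012404718620878 0.042943347141400606
frontwall in [ 0.3995 -0.1847  0.064 ] local -0.014652895842235307 -0.039784476115311086
 [ 0.4154 -0.1053  0.064 ] local -0.010725980970537376 0.041168335041976985
frontwall out [ 0.3913 -0.1874  0.064 ] local -0.022358201376450157 -0.043639873744694496
 [ 0.4073 -0.1023  0.064 ] local -0.019187150419529543 0.04288046662447235
foot f [ 0.358  -0.1916  0.012 ] local -0.0545938887301169 -0.05272919288567018
foot f [ 0.3733 -0.0882  0.012 ] local -0.05495827512007137 0.05175820719689244
side wall R top out [ 0.4474 -0.103   0.064 ] local 0.020538033517317596 0.04817912799171029
wall L top out [ 0.4271 -0.1961  0.064 ] local 0.014353918513428283 -0.04686131104042208
wall L in [ 0.4238 -0.1826  0.064 ] local 0.009048015858578132 -0.03399007420972488
wall R in [ 0.4393 -0.1099  0.064 ] local 0.013591293218769292 0.04020119220514196
0.03651606577343007
start [0.4248 0.2481 0.2749] psi0 2.8961 tilt0 0.0008 q [ 0.46  -0.184  1.419 -0
[... 286 characters left out ...]
0.04,0,0,0.034,255,0.11,-0.15,-0.03,0,0,0.035,255,0.09,-0.16,-0.04,0,0,0.035,255,0.08,-0.17,-0.04,0,0,0.034,255,0.05,-0.18,-0.03,0,0,0.035,255,0.04,-0.18,-0.04,0,0,0.035,255 

0.02,-0.19,-0.03,0,0,0.034,255,-0.01,-0.18,-0.04,0,0,0.035,255,-0.02,-0.19,-0.03,-0.001,0,0.034,255,-0.04,-0.18,-0.04,0,0,0.035,255,-0.07,-0.18,-0.04,0,0,0.035,255,-0.08,-0.16,-0.03,0,0,0.034,255,-0.1,-0.16,-0.04,0,-0.001,0.035,255,-0.11,-0.15,-0.03,0,0,0.035,255,-0.13,-0.13,-0.04,0,0,0.034,255,-0.15,-0.12,-0.04,0.001,0,0.035,255,-0.15,-0.1,-0.03,0,0,0.034,255,-0.17,-0.08,-0.04,0,0,0.035,255 

-0.18,-0.07,-0.03,0,0,0.035,255,-0.18,-0.04,-0.04,0,0,0.034,255,-0.18,-0.03,-0.03,0,0.001,0.035,255,-0.19,0,-0.04,0,0,0.035,255
```

send_rows:
  commands: [0.18,-0.03,-0.04,0,0,0.035,255,0.18,-0.05,-0.04,0,0,0.035,255,0.17,-0.08,-0.04,0,0,0.035,255,0.17,-0.09,-0.04,0,0,0.035,255,0.15,-0.1,-0.04,0,0,0.034,255,0.14,-0.13,-0.04,0,0,0.035,255,0.13,-0.13,-0.04,0,0,0.034,255,0.11,-0.15,-0.04,0,0,0.035,255,0.09,-0.16,-0.04,0,0,0.035,255,0.08,-0.17,-0.04,0,0,0.034,255,0.05,-0.18,-0.04,0,0,0.035,255,0.04,-0.18,-0.04,0,0,0.034,255]

```text
time_s: 8.15
position: [0.4181, 0.1587, 0.2944]
ee_rot: [0.02, -3.141, 0.001]
wrist_force: [-0.0, 0.2, -4.0]
opening: 0.0362
```

send_rows:
  commands: [0.02,-0.19,-0.03,0,0,0.034,255,-0.01,-0.18,-0.03,0,0,0.035,255,-0.02,-0.19,-0.03,0,0,0.034,255,-0.04,-0.18,-0.03,0,0,0.035,255,-0.07,-0.18,-0.03,0,0,0.035,255,-0.08,-0.16,-0.03,0,0,0.034,255,-0.1,-0.16,-0.03,0,0,0.035,255,-0.11,-0.15,-0.03,0,0,0.034,255,-0.13,-0.13,-0.03,0,0,0.034,255,-0.15,-0.12,-0.03,0,0,0.035,255,-0.15,-0.1,-0.03,0,0,0.034,255,-0.17,-0.08,-0.03,0,0,0.035,255]

```text
time_s: 9.15
position: [0.4119, 0.0695, 0.3088]
ee_rot: [-1.885, -2.512, 0.001]
wrist_force: [0.1, 0.2, -3.7]
opening: 0.0365
```

send_rows:
  commands: [-0.18,-0.07,-0.03,0,0,0.035,255,-0.18,-0.04,-0.03,0,0,0.034,255,-0.18,-0.03,-0.03,0,0,0.035,255,-0.19,0,-0.03,0,0,0.035,255,0,0,0,0,0,0,255,0,0,0,0,0,0,255]

```text
time_s: 9.65
position: [0.4101, 0.0399, 0.314]
ee_rot: [-2.377, -2.054, -0.0]
wrist_force: [0.8, 0.4, -3.7]
opening: 0.0362
```

Run:
```python
from h import *
import pickle
s=robot.read_state();print(s["position"],s["wrist_force"],s["opening"],s["time_s"])
W=robot.capture("wrist");save("w6",W);pickle.dump(s,open("w6.pkl","wb"))
plan([.4105,-.1462,.29],-.155,n=8,fing=255)
```

```text
[0.41012927 0.03994464 0.31399567] [ 0.7519837   0.41389117 -3.72384806] 0.036249813053165186 9.65
start [0.4102 0.0402 0.3141] psi0 -0.1448 tilt0 -0.0003 q [ 1.500e-02 -3.730e-01  1.503e+00  1.000e-03  2.012e+00  1.600e-01] end [ 0.4104 -0.1463  0.29  ] max [0.58  0.09  0.08  0.    0.    0.001]
-0.58,0.09,0.08,0,0,0,255,-0.57,0.08,0.07,0,0,0.001,255,-0.58,0.09,0.08,0,0,0,255,-0.57,0.08,0.07,0,0,0.001,255,-0.58,0.09,0.08,0,0,0,255,-0.58,0.09,0.07,0,0,0,255,-0.57,0.09,0.08,0,0,0.001,255,-0.58,0.09,0.07,0,0,0,255
```

Run:
```python
from h import *
import pickle
C=cam("wrist",pickle.load(open("w6.pkl","rb")))
for X in[(.42,-.148,.064),(.45,-.35,.2),(.41,.04,.1)]:print(pix(C,X))
save("w6b",cv2.convertScaleAbs(cv2.resize(cv2.imread("pics/w6.png"),(800,600),interpolation=cv2.INTER_CUBIC),alpha=1.2,beta=5))
```

```text
[274.98404868 301.60791561]
[333.69176778 525.70831082]
[247.50530943 172.33231423]
```

View pics/w6b.png

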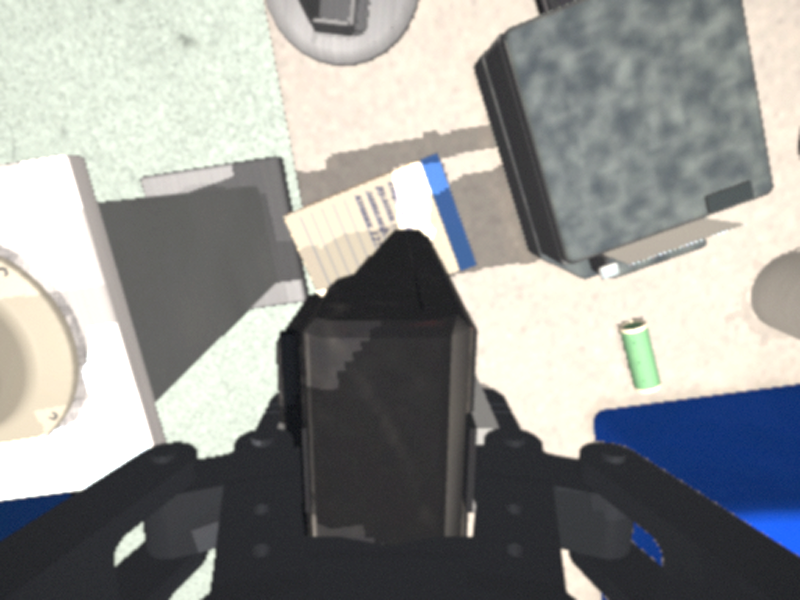

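In this wrist view the terminal sits centred in the jaws (edges at 303 and 475 px) and its near edge is at tool x = 35 mm, as it must be. The cradle is hidden behind it. Now moving over the cradle.

send_rows:
  commands: [-0.58,0.08,0.1,0,0,0,255,-0.58,0.08,0.1,0,0,0.001,255,-0.58,0.08,0.1,0,0,0,255,-0.58,0.08,0.1,0,0,0.001,255,-0.58,0.08,0.1,0,0,0,255,-0.57,0.08,0.1,0,0,0.001,255,-0.57,0.08,0.1,0,0,0,255,-0.57,0.08,0.1,0,0,0,255,0,0,0,0,0,0,255,0,0,0,0,0,0,255]

```text
time_s: 10.53
position: [0.4074, -0.1464, 0.2818]
ee_rot: [-2.387, -2.039, -0.001]
wrist_force: [0.6, 0.3, -3.7]
opening: 0.0366
```

Run:
```python
from h import *
plan([.4085,-.1460,.215],-.155,n=6,fing=255)
```

```text
start [ 0.4074 -0.1464  0.2818] psi0 -0.1569 tilt0 -0.0010 q [-4.240e-01 -3.370e-01  1.534e+00  1.000e-03  1.946e+00 -2.670e-01] end [ 0.4086 -0.1461  0.215 ] max [0.01  0.01  0.28  0.    0.    0.001]
0,0,0.28,0,0,0,255,0,0.01,0.28,0,0,0,255,0.01,0,0.27,0,0,0,255,0,0.01,0.28,0,0,0,255,0,0,0.28,0,0,-0.001,255,0,0.01,0.28,0,0,0,255
```

send_rows:
  commands: [0,0.01,0.28,0,0,0,255,0,0.01,0.28,0,0,0,255,0,0.01,0.28,0,0,0,255,0,0,0.28,0,0,0,255,0,0,0.28,0,0,0,255,0,0,0.28,0,0,0,255,0,0,0,0,0,0,255]

```text
time_s: 11.12
position: [0.4079, -0.1456, 0.2122]
ee_rot: [-2.386, -2.038, 0.002]
wrist_force: [0.3, 0.4, -4.5]
opening: 0.0362
```

send_rows:
  commands: [0,0,0.1,0,0,0,255,0,0,0.1,0,0,0,255,0,0,0.1,0,0,0,255,0,0,0,0,0,0,255]

```text
time_s: 11.45
position: [0.4087, -0.1463, 0.2031]
ee_rot: [-2.389, -2.04, -0.001]
wrist_force: [0.8, 0.2, -4.2]
opening: 0.0367
```

Run:
```python
from h import *
s=robot.read_state();print(s["position"],s["wrist_force"],s["torque"],s["opening"],s["time_s"])
```

```text
[ 0.40870912 -0.14625477  0.20305234] [ 0.78161961  0.16302602 -4.16695348] [-0.01431641  0.03664387  0.05073966] 0.03671447525013144 11.45
```

send_rows:
  commands: [0,0,0.12,0,0,0,255,0,0.01,0.12,0,0,0,255,0,0.01,0.12,0,0,0,255,0,0,0,0,0,0,255]

```text
time_s: 11.78
position: [0.4093, -0.1462, 0.1878]
ee_rot: [-2.388, -2.039, -0.0]
wrist_force: [0.1, 0.4, -4.2]
opening: 0.0366
```

send_rows:
  commands: [0,0,0.12,0,0,0,255,0,0.01,0.12,0,0,0,255,0,0.01,0.1,0,0,0,255,0,0,0,0,0,0,255]

```text
time_s: 12.12
position: [0.4101, -0.1463, 0.1743]
ee_rot: [-2.388, -2.039, -0.0]
wrist_force: [-0.6, 0.7, -3.8]
opening: 0.0365
```

Run:
```python
from h import *
s=robot.read_state();print(s["position"],s["wrist_force"],s["torque"],s["opening"],s["time_s"])
```

```text
[ 0.4100925  -0.14633904  0.17432846] [-0.55014713  0.71768009 -3.79178986] [-0.00172333 -0.00286883 -0.04718089] 0.036481992109875114 12.1167
```

Sliding freely. Down to the floor, watching the force.

send_rows:
  commands: [0,0,0.1,0,0,0,255,0,0,0.1,0,0,0,255,0,0,0.1,0,0,0,255,0,0,0,0,0,0,255]

```text
time_s: 12.45
position: [0.4107, -0.1465, 0.1628]
ee_rot: [2.389, 2.04, 0.002]
wrist_force: [1.7, -0.2, -5.0]
opening: 0.0366
```

send_rows:
  commands: [0,0,0.06,0,0,0,255,0,0,0.06,0,0,0,255,0,0,0,0,0,0,255]

```text
time_s: 12.7
position: [0.4108, -0.1467, 0.1622]
ee_rot: [2.386, 2.038, 0.004]
wrist_force: [-3.4, 1.2, 10.0]
opening: 0.0364
```

Run:
```python
from h import *
s=robot.read_state();print(s["position"],s["wrist_force"],s["torque"],s["opening"],s["time_s"])
```

```text
[ 0.41075448 -0.14670814  0.16223421] [-3.37334363  1.20273383  9.9605295 ] [0.4059089  1.07346798 0.05559034] 0.03635074207062556 12.7
```

send_rows:
  commands: [0,0,-0.08,0,0,0,255,0,0,0,0,0,0,120,0,0,0,0,0,0,90,0,0,0,0,0,0,0,0,0,0,0,0,0,0,0,0,0,0,0,0,0,0,0,0,0,0,0,0]

```text
time_s: 13.28
position: [0.4104, -0.1465, 0.1618]
ee_rot: [2.389, 2.04, 0.001]
wrist_force: [-0.2, -0.6, -0.5]
opening: 0.0851
```

send_rows:
  commands: [0,0,-0.4,0,0,0,0,0,0,-0.5,0,0,0,0,0,0,-0.5,0,0,0,0,0,0,-0.5,0,0,0,0,0,0,-0.5,0,0,0,0,0,0,-0.5,0,0,0,0,0,0,-0.5,0,0,0,0,0,0,-0.5,0,0,0,0,0,0,0,0,0,0,0,0,0,0,0,0,0,0,0]

```text
invalid input
```

Run:
```python
from h import *
import pickle
s=robot.read_state();print(s["position"],s["wrist_force"],s["opening"],s["time_s"])
pickle.dump(s,open("w7.pkl","wb"))
W=robot.capture("wrist");D=robot.capture("side");S=robot.capture("scene")
save("w7",W);save("s7",S);save("d7",D)
C=cam("wrist",s)
for X in[(.4105,-.1462,.202),(.45,-.355,.2)]:print(pix(C,X),pix(cam("scene"),X),pix(cam("side"),X))
plan([.40,-.2,.38],-.155,n=6)
```

```text
[ 0.41038432 -0.14647219  0.16183922] [-0.16608568 -0.57001517 -0.54522452] 0.0850576085953689 13.2833
[246.27210231 302.55806475] [220.70455912 196.31497204] [292.72293435 183.75531427]
[384.04057516 638.29497984] [261.25586135 225.46818226] [277.93712861 151.71402298]
start [ 0.4104 -0.1465  0.1619] psi0 -0.1574 tilt0 0.0007 q [-4.210e-01 -3.640e-01  1.768e+00  1.000e-03  1.737e+00 -2.640e-01] end [ 0.3998 -0.2     0.3799] max [0.23  0.01  0.91  0.    0.    0.001]
-0.23,-0.01,-0.91,0,0,0,0,-0.22,0,-0.91,0,0,0,0,-0.23,-0.01,-0.91,0,0,0,0,-0.23,-0.01,-0.91,0,0,-0.001,0,-0.22,-0.01,-0.9,0,0,0,0,-0.23,-0.01,-0.91,0,0,0,0
```

send_rows:
  commands: [0,0,-0.4,0,0,0,0,0,0,-0.6,0,0,0,0,0,0,-0.8,0,0,0,0,0,0,-0.8,0,0,0,0,0,0,-0.8,0,0,0,0,0,0,-0.8,0,0,0,0,0,0,-0.8,0,0,0,0,0,0,0,0,0,0,0]

```text
time_s: 14.1
position: [0.4107, -0.1468, 0.3691]
ee_rot: [2.382, 2.034, 0.008]
wrist_force: [0.5, 0.4, 1.4]
opening: 0.0857
```

Run:
```python
from h import *
S=cam("scene")
a=lambda p:np.array(p)/2.5+140
P=[plane(S,a(p),.012) for p in[(258,315),(310,348),(360,310)]]
Q=[plane(S,a(p),.012) for p in[(167,240),(185,270),(257,248)]]
for F in(P,Q):print([f.round(3) for f in F],"front az",np.arctan2(*(F[0]-F[1])[1::-1]),"side az",np.arctan2(*(F[2]-F[1])[1::-1]))
```

```text
[array([ 0.393, -0.331,  0.012]), array([ 0.422, -0.423,  0.012]), array([ 0.524, -0.401,  0.012])] front az 1.8731749282585495 side az 0.21591537326683488
[array([ 0.356, -0.121,  0.012]), array([ 0.348, -0.194,  0.012]), array([ 0.465, -0.21 ,  0.012])] front az 1.4570682168613978 side az -0.13825707083103222
```

Run:
```python
from h import *
plan([.44,-.39,.40],-2.89,n=24)
```

```text
start [ 0.4107 -0.1468  0.3691] psi0 -0.1574 tilt0 0.0108 q [-4.220e-01 -2.760e-01  1.326e+00  1.000e-03  2.081e+00 -2.640e-01] end [ 0.4402 -0.39    0.4001] max [0.25  0.26  0.04  0.001 0.001 0.037]
-0.25,0.07,-0.03,0,0,0.036,0,-0.23,0.1,-0.03,0,0,0.036,0,-0.23,0.12,-0.03,0,0,0.037,0,-0.2,0.15,-0.03,0.001,-0.001,0.036,0,-0.19,0.17,-0.03,0,0,0.036,0,-0.17,0.19,-0.04,0,0,0.036,0,-0.15,0.21,-0.03,0,-0.001,0.037,0,-0.12,0.23,-0.03,0,0,0.036,0,-0.1,0.23,-0.03,0,0,0.036,0,-0.06,0.25,-0.03,0,0,0.036,0,-0.04,0.25,-0.03,0.001,-0.001,0.037,0,-0.01,0.26,-0.03,0,0,0.036,0 

0.02,0.25,-0.03,0,0,0.036,0,0.04,0.25,-0.03,0,0,0.036,0,0.08,0.25,-0.03,0,0,0.037,0,0.1,0.23,-0.03,0,0,0.036,0,0.13,0.22,-0.03,0,-0.001,0.036,0,0.15,0.21,-0.04,0,0,0.036,0,0.18,0.18,-0.03,0.001,0,0.037,0,0.19,0.17,-0.03,0,0,0.036,0,0.21,0.14,-0.03,0,0,0.036,0,0.23,0.11,-0.03,0,0,0.036,0,0.24,0.09,-0.04,0,0,0.037,0,0.25,0.06,-0.03,0,0,0.036,0
```

send_rows:
  commands: [-0.25,0.07,-0.03,0,0,0.036,0,-0.23,0.1,-0.03,0,0,0.036,0,-0.23,0.12,-0.03,0,0,0.037,0,-0.2,0.15,-0.03,0,0,0.036,0,-0.19,0.17,-0.03,0,0,0.036,0,-0.17,0.19,-0.03,0,0,0.036,0,-0.15,0.21,-0.03,0,0,0.037,0,-0.12,0.23,-0.03,0,0,0.036,0,-0.1,0.23,-0.03,0,0,0.036,0,-0.06,0.25,-0.03,0,0,0.036,0,-0.04,0.25,-0.03,0,0,0.037,0,-0.01,0.26,-0.03,0,0,0.036,0]

```text
time_s: 15.1
position: [0.4252, -0.2689, 0.3761]
ee_rot: [-3.14, -0.065, -0.001]
wrist_force: [0.1, -0.1, -1.0]
opening: 0.0858
```

send_rows:
  commands: [0.02,0.25,-0.03,0,0,0.036,0,0.04,0.25,-0.03,0,0,0.036,0,0.08,0.25,-0.03,0,0,0.037,0,0.1,0.23,-0.03,0,0,0.036,0,0.13,0.22,-0.03,0,0,0.036,0,0.15,0.21,-0.03,0,0,0.036,0,0.18,0.18,-0.03,0,0,0.037,0,0.19,0.17,-0.03,0,0,0.036,0,0.21,0.14,-0.03,0,0,0.036,0,0.23,0.11,-0.03,0,0,0.036,0,0.24,0.09,-0.03,0,0,0.037,0,0.25,0.06,-0.03,0,0,0.036,0]

```text
time_s: 16.1
position: [0.4399, -0.3905, 0.3904]
ee_rot: [-2.476, 1.932, 0.0]
wrist_force: [0.4, 0.8, -1.0]
opening: 0.0853
```

send_rows:
  commands: [0,0,0,0,0,0,0,0,0,0,0,0,0,0]

```text
time_s: 16.27
position: [0.4398, -0.3902, 0.39]
ee_rot: [-2.484, 1.922, 0.001]
wrist_force: [1.0, -0.5, -0.4]
opening: 0.0851
```

Run:
```python
from h import *
import pickle
s=robot.read_state();print(s["position"],abs(s["qvel"]).max(),s["time_s"],s["joint_positions"])
pickle.dump(s,open("w8.pkl","wb"))
W=robot.capture("wrist");save("w8",W);save("d8",robot.capture("side"));save("s8",robot.capture("scene"))
C=cam("wrist",s);print(pix(C,(.45,-.355,.2)),pix(C,(.4105,-.1462,.202)))
W=cv2.imread("pics/w8.png")[:300,130:400]
save("w8b",cv2.convertScaleAbs(cv2.resize(W,(540*5//5,600),interpolation=cv2.INTER_CUBIC),alpha=1.8,beta=10))
```

```text
[ 0.43983928 -0.3901569   0.38996218] 0.01925444566619804 16.2667 [-7.84097030e-01  1.58989570e-01  8.68915497e-01  1.25907106e-03
  2.11458853e+00  2.10429293e+00]
[231.18894535 204.50484973] [221.81957401 371.16314558]
```

View pics/w8b.png

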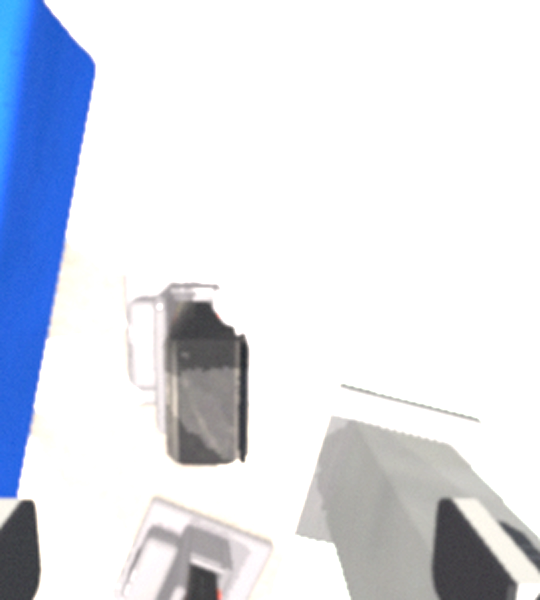

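Run:
```python
from h import *
import pickle
np.set_printoptions(precision=4,suppress=True)
st=pickle.load(open("w8.pkl","rb"));C=cam("wrist",st)
im=cv2.imread("pics/w8.png");g=im.max(2).astype(int)
for y in(170,175,180,190,200,210,220,226,230,233):print(y,g[y,208:258])
a=lambda p:np.array(p)/2+[130,0]-.25
az=lambda u,v:np.arctan2(*(v-u)[1::-1])
L=[plane(C,a(p),.2) for p in[(166,340),(170,458)]];Q=[plane(C,a(p),.2) for p in[(240,340),(238,458)]]
print(*L,*Q,az(*L),az(*Q),"mid",np.mean(L+Q,0),[np.linalg.norm(L[i]-Q[i]) for i in(0,1)],np.linalg.norm(L[0]-L[1]))
```

```text
170 [131 137 136 122  96  72  60  53  51  50  47  44  42  43  41  40  42  41
  42  41  40  40  43  41  41  41  42  42  43  40  42  41  42  42  41  41
  40  42  42  47  53  51  44  46  65 120 189 226 231 232]
175 [132 135 133 117  94  74  63  61  66  63  55  44  45  48  45  45  45  42
  43  42  44  42  41  41  41  43  44  44  43  43  42  44  44  41  41  40
  41  47  47  55  63  59  36  27  27  51 111 183 224 230]
180 [131 135 134 117  94  76  67  68  75  75  60  45  42  43  44  45  43  42
  42  44  42  41  44  41  43  44  42  43  44  43  43  41  42  43  42  43
  42  42  46  55  62  56  33  23  29  56 116 184 224 231]
190 [126 132 137 128 115 103  96  93 107 112  96  78  77  82  87  86  81  76
  73  71  71  72  69  72  73  72  73  74  73  74  74  76  75  76  76  76
  74  75  75  85  87  69  39  31  37  73 140 210 236 241]
200 [121 129 135 129 116 109 105  99 110 120 107  80  73  75  75  75  77  78
  79  80  77  77  76  76  78  77  78  78  78  78  77  76  75  73  71  72
  74  75  77  85  86  66  40  32  40  72 135 199 229 234]
210 [130 127 133 130 111  89  84  82  89  93  86  66  64  75
[... 539 characters left out ...]
 51 102 175 229 243 245]
230 [161 162 163 165 168 167 163 151 132 109  89  68  52  50  46  46  46  46
  47  47  46  48  47  48  49  48  49  50  50  49  48  49  52  56  59  59
  63  74  97 142 183 167 103  63 113 200 239 244 244 243]
233 [163 163 163 162 161 161 162 162 159 154 152 150 147 143 142 142 141 142
 139 137 137 135 138 139 142 142 141 139 140 141 151 180 206 218 221 224
 231 237 242 242 242 241 240 241 242 243 244 244 244 245]
[ 0.4772 -0.3864  0.2   ] [ 0.4607 -0.324   0.2   ] [ 0.4404 -0.396   0.2   ] [ 0.4251 -0.3333  0.2   ] 1.8298461429376949 1.8095569030780312 mid [ 0.4509 -0.3599  0.2   ] [np.float64(0.038045698320528225), np.float64(0.03673593445805826)] 0.06455251046864091
```

Charged terminal: top at (0.451,-0.359), yaw 0.249, top face 37 x 66 mm, the same as measured on the flat one. It is black and stands in the full cradle; its earlier crop (630,90) confirms it is not the purple one. Moving over it and down.

Run:
```python
from h import *
plan([.4508,-.3592,.27],-2.893,n=5)
```

```text
start [ 0.4398 -0.3894  0.3909] psi0 -2.8877 tilt0 -0.0012 q [-7.830e-01  1.570e-01  8.690e-01  1.000e-03  2.115e+00  2.105e+00] end [ 0.4508 -0.3593  0.2701] max [0.14  0.09  0.61  0.    0.    0.001]
-0.13,-0.09,0.6,0,0,0,0,-0.13,-0.09,0.61,0,0,0.001,0,-0.14,-0.09,0.6,0,0,0,0,-0.13,-0.09,0.61,0,0,0,0,-0.13,-0.09,0.6,0,0,0.001,0
```

send_rows:
  commands: [-0.13,-0.09,0.6,0,0,0,0,-0.13,-0.09,0.6,0,0,0.001,0,-0.14,-0.09,0.6,0,0,0,0,-0.13,-0.09,0.6,0,0,0,0,-0.13,-0.09,0.6,0,0,0.001,0,0,0,0,0,0,0,0]

```text
time_s: 16.92
position: [0.45, -0.3573, 0.2647]
ee_rot: [-2.477, 1.928, 0.013]
wrist_force: [-0.1, 0.4, -1.1]
opening: 0.0851
```

Run:
```python
from h import *
plan([.4508,-.3592,.156],-2.893,n=6)
```

```text
start [ 0.45   -0.3573  0.2647] psi0 -2.8937 tilt0 0.0037 q [-7.310e-01  4.000e-02  1.225e+00  1.000e-03  1.886e+00  2.163e+00] end [ 0.4507 -0.3592  0.1559] max [0.01  0.01  0.46  0.001 0.003 0.   ]
0.01,0,0.45,0,0.003,0,0,0.01,-0.01,0.46,0,0,0,0,0.01,0,0.45,0.001,0,0,0,0.01,0,0.45,0,0,0,0,0,0,0.46,0,0,0,0,0.01,0,0.45,0,0,0,0
```

send_rows:
  commands: [0,0,0.46,0,0,0,0,0,0,0.46,0,0,0,0,0,0,0.46,0,0,0,0,0,0,0.46,0,0,0,0,0,0,0.46,0,0,0,0,0,0,0.46,0,0,0,0,0,0,0,0,0,0,0]

```text
time_s: 17.5
position: [0.45, -0.3591, 0.1577]
ee_rot: [-2.476, 1.931, 0.007]
wrist_force: [-0.9, 1.5, -0.6]
opening: 0.0854
```

Run:
```python
from h import *
plan([.4508,-.3592,.156],-2.893,n=2)
print(robot.read_state()["wrist_force"])
```

```text
start [ 0.45   -0.3591  0.1577] psi0 -2.8955 tilt0 0.0017 q [-7.330e-01  2.700e-02  1.427e+00  1.000e-03  1.692e+00  2.163e+00] end [ 0.4509 -0.3592  0.1561] max [0.01  0.01  0.02  0.001 0.001 0.001]
0,-0.01,0.02,0,0.001,0,0,0.01,-0.01,0.02,0.001,0,-0.001,0 

[-0.86976096  1.53004466 -0.62236302]
```

Close and lift.

send_rows:
  commands: [0,-0.02,0.02,0,0,0,60,0,0,0,0,0,0,100,0,0,0,0,0,0,120,0,0,0,0,0,0,140,0,0,0,0,0,0,200,0,0,0,0,0,0,255,0,0,0,0,0,0,255,0,0,0,0,0,0,255,0,0,0,0,0,0,255]
  squeeze: 60

```text
time_s: 18.25
position: [0.4529, -0.36, 0.1619]
ee_rot: [-2.475, 1.932, -0.008]
wrist_force: [2.3, -0.0, 5.9]
opening: 0.0364
```

send_rows:
  commands: [0,0,-0.1,0,0,0,255,0,0,-0.2,0,0,0,255,0,0,-0.4,0,0,0,255,0,0,-0.5,0,0,0,255,0,0,-0.5,0,0,0,255,0,0,-0.5,0,0,0,255,0,0,-0.5,0,0,0,255,0,0,-0.3,0,0,0,255,0,0,0,0,0,0,255,0,0,0,0,0,0,255,0,0,0,0,0,0,255]

```text
time_s: 19.17
position: [0.4511, -0.3595, 0.2779]
ee_rot: [-2.475, 1.934, 0.004]
wrist_force: [-0.1, -0.1, -4.4]
opening: 0.0363
```

Run:
```python
from h import *
s=robot.read_state();print(s["position"],s["wrist_force"],s["torque"],s["opening"])
# tray from the side picture
im=cv2.imread("pics/d8.png");D=cam("side");g=cv2.GaussianBlur(im.max(2),(3,3),0)
m=(g<75).astype(np.uint8);m[:300]=0;m[:,:205]=0;m[:,275:]=0;m[352:]=0
cs,_=cv2.findContours(m,cv2.RETR_EXTERNAL,cv2.CHAIN_APPROX_NONE)
c=max(cs,key=cv2.contourArea);r=cv2.approxPolyDP(c,4,True)[:,0];print(cv2.contourArea(c),r.tolist())
for p in r:print(p,plane(D,p,.014).round(4))
```

```text
[ 0.45109712 -0.35954076  0.27786256] [-0.05874655 -0.0824391  -4.35370008] [-0.00887377 -0.00433136  0.00277513] 0.03632646425228944
1622.5 [[225, 301], [218, 317], [226, 350], [261, 343], [251, 303], [265, 300]]
[225 301] [0.6382 0.1921 0.014 ]
[218 317] [0.6563 0.2502 0.014 ]
[226 350] [0.6281 0.3599 0.014 ]
[261 343] [0.5315 0.3407 0.014 ]
[251 303] [0.5589 0.2021 0.014 ]
[265 300] [0.5162 0.192  0.014 ]
```

Lifted cleanly (4.4 N, opening steady). The tray middle comes out at (0.594,0.278) and yaw ≈ 0.23, with two estimates agreeing within 5 mm. Next: draw back and up, then swing round.

send_rows:
  commands: [-0.07,0.23,-0.5,0,0,0,255,-0.07,0.23,-0.5,0,0,0,255,-0.07,0.23,-0.5,0,0,0,255,-0.07,0.23,-0.5,0,0,0,255,-0.07,0.23,-0.5,0,0,0,255,-0.07,0.23,-0.5,0,0,0,255,0,0,0,0,0,0,255]
  squeeze: 80

```text
time_s: 19.75
position: [0.3926, -0.3569, 0.4032]
ee_rot: [2.474, -1.935, 0.008]
wrist_force: [0.4, -0.2, -1.6]
opening: 0.0366
```

Run:
```python
from h import *
plan([.41,.10,.40],.23,n=27,fing=255)
```

```text
start [ 0.3926 -0.3569  0.4032] psi0 -2.8983 tilt0 -0.0027 q [-0.802  0.008  1.004  0.     2.125  2.096] end [0.4101 0.1    0.4   ] max [0.42  0.42  0.01  0.001 0.001 0.037]
-0.41,-0.12,0,0,-0.001,-0.037,255,-0.39,-0.16,0,0,-0.001,-0.037,255,-0.37,-0.21,0.01,0,0,-0.037,255,-0.34,-0.25,0,0,0,-0.037,255,-0.31,-0.29,0.01,0,0,-0.036,255,-0.28,-0.32,0,0,0,-0.037,255,-0.23,-0.35,0,0,0,-0.037,255,-0.2,-0.37,0.01,0,0,-0.037,255,-0.15,-0.4,0,0,0,-0.037,255,-0.1,-0.41,0.01,0,0,-0.037,255,-0.06,-0.42,0,0,0,-0.037,255,0,-0.42,0,0,0,-0.037,255 

0.04,-0.42,0.01,0,-0.001,-0.036,255,0.09,-0.42,0,0,0,-0.037,255,0.14,-0.4,0.01,0,0,-0.037,255,0.18,-0.38,0,0,0,-0.037,255,0.23,-0.36,0,-0.001,0,-0.037,255,0.26,-0.33,0.01,0,0,-0.037,255,0.31,-0.29,0,0,0,-0.037,255,0.33,-0.26,0,0,0,-0.037,255,0.36,-0.22,0,0,0,-0.036,255,0.39,-0.17,0.01,0,0,-0.037,255,0.4,-0.14,0,0,0,-0.037,255,0.42,-0.08,0,0,0,-0.037,255 

0.42,-0.03,0,0,0,-0.037,255,0.42,0.01,0.01,0,0,-0.037,255,0.42,0.07,0,0,0,-0.037,255
```

send_rows:
  commands: [-0.41,-0.12,0,0,0,-0.037,255,-0.39,-0.16,0,0,0,-0.037,255,-0.37,-0.21,0,0,0,-0.037,255,-0.34,-0.25,0,0,0,-0.037,255,-0.31,-0.29,0,0,0,-0.036,255,-0.28,-0.32,0,0,0,-0.037,255,-0.23,-0.35,0,0,0,-0.037,255,-0.2,-0.37,0,0,0,-0.037,255,-0.15,-0.4,0,0,0,-0.037,255,-0.1,-0.41,0,0,0,-0.037,255,-0.06,-0.42,0,0,0,-0.037,255,0,-0.42,0,0,0,-0.037,255]

```text
time_s: 20.75
position: [0.4017, -0.1529, 0.397]
ee_rot: [-3.138, -0.112, 0.003]
wrist_force: [-0.4, 0.0, -4.3]
opening: 0.0364
```

send_rows:
  commands: [0.04,-0.42,0,0,0,-0.036,255,0.09,-0.42,0,0,0,-0.037,255,0.14,-0.4,0,0,0,-0.037,255,0.18,-0.38,0,0,0,-0.037,255,0.23,-0.36,0,0,0,-0.037,255,0.26,-0.33,0,0,0,-0.037,255,0.31,-0.29,0,0,0,-0.037,255,0.33,-0.26,0,0,0,-0.037,255,0.36,-0.22,0,0,0,-0.036,255,0.39,-0.17,0,0,0,-0.037,255,0.4,-0.14,0,0,0,-0.037,255,0.42,-0.08,0,0,0,-0.037,255]

```text
time_s: 21.75
position: [0.4089, 0.0506, 0.3972]
ee_rot: [-2.34, -2.094, 0.003]
wrist_force: [0.2, -0.1, -3.2]
opening: 0.0361
```

send_rows:
  commands: [0.42,-0.03,0,0,0,-0.037,255,0.42,0.01,0,0,0,-0.037,255,0.42,0.07,0,0,0,-0.037,255,0,0,0,0,0,0,255,0,0,0,0,0,0,255]

```text
time_s: 22.17
position: [0.4108, 0.1008, 0.3974]
ee_rot: [-1.948, -2.463, 0.003]
wrist_force: [-0.4, 0.5, -3.7]
opening: 0.0365
```

Run:
```python
from h import *
s=robot.read_state();print(s["wrist_force"],s["opening"],s["time_s"])
plan([.568,.272,.297],.23,tilt=.524,n=12,fing=255)
```

```text
[-0.444108    0.48371344 -3.68354282] 0.03646112785845472 22.1667
start [0.4108 0.1008 0.3974] psi0 0.2324 tilt0 -0.0025 q [ 0.16  -0.269  1.266 -0.     2.147 -0.072] end [0.5681 0.272  0.297 ] max [0.28  0.4   0.37  0.014 0.    0.001]
0.27,0.4,0.21,-0.014,0,0,255,0.27,0.39,0.22,-0.014,0,0,255,0.27,0.38,0.25,-0.014,0,0,255,0.28,0.38,0.26,-0.014,0,0,255,0.27,0.35,0.27,-0.014,0,0,255,0.27,0.35,0.29,-0.014,0,0,255,0.27,0.33,0.31,-0.014,0,0,255,0.27,0.32,0.32,-0.014,0,0,255,0.27,0.31,0.33,-0.014,0,0.001,255,0.28,0.29,0.35,-0.014,0,0,255,0.27,0.27,0.36,-0.014,0,0,255,0.27,0.26,0.37,-0.014,0,0,255
```

send_rows:
  commands: [0.27,0.4,0.21,-0.014,0,0,255,0.27,0.39,0.22,-0.014,0,0,255,0.27,0.38,0.25,-0.014,0,0,255,0.28,0.38,0.26,-0.014,0,0,255,0.27,0.35,0.27,-0.014,0,0,255,0.27,0.35,0.29,-0.014,0,0,255,0.27,0.33,0.31,-0.014,0,0,255,0.27,0.32,0.32,-0.014,0,0,255,0.27,0.31,0.33,-0.014,0,0,255,0.28,0.29,0.35,-0.014,0,0,255,0.27,0.27,0.36,-0.014,0,0,255,0.27,0.26,0.37,-0.014,0,0,255]

```text
time_s: 23.17
position: [0.5686, 0.2709, 0.2973]
ee_rot: [1.713, 2.158, 0.583]
wrist_force: [0.9, -0.4, -4.0]
opening: 0.0363
```

send_rows:
  commands: [0,0,0,0,0,0,255,0,0,0,0,0,0,255,0,0,0,0,0,0,255,0,0,0,0,0,0,255]

```text
time_s: 23.5
position: [0.5684, 0.2705, 0.3006]
ee_rot: [1.711, 2.159, 0.585]
wrist_force: [-0.1, -0.2, -2.7]
opening: 0.0361
```

Run:
```python
from h import *
np.set_printoptions(precision=3,suppress=True)
s=robot.read_state();M=R.from_rotvec(s["ee_rot"]).as_matrix()
print(s["position"],"mid",s["position"]+.053*M[:,2],M[:,1],M[:,2],s["wrist_force"],s["opening"],s["time_s"],abs(s["qvel"]).max())
S=robot.capture("scene");D=robot.capture("side");save("sF",S);save("dF",D)
q=pix(cam("scene"),(.40,.05,.1));p=pix(cam("side"),(.45,.1,.1));print(q,p)
im=np.zeros((600,800,3),np.uint8)
im[:,:400]=cv2.resize(S[100:304,130:266+0],(400,600),interpolation=cv2.INTER_CUBIC);im[:,400:]=cv2.resize(D[135:360,200:350],(400,600),interpolation=cv2.INTER_CUBIC)
save("fin",cv2.convertScaleAbs(im,alpha=1.2,beta=8))
```

```text
[0.568 0.271 0.301] mid [0.594 0.277 0.255] [0.84  0.197 0.505] [ 0.491  0.115 -0.863] [-0.054 -0.173 -2.686] 0.03610743307875832 23.5 0.01095500346117759
[195.116 191.312] [285.26  257.701]
```

View pics/fin.png

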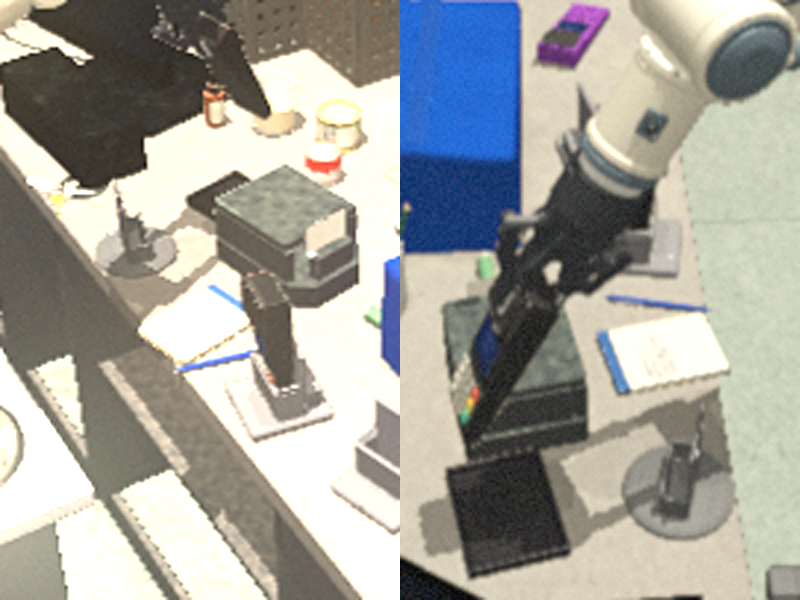

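The picture shows:
- **Flat terminal:** upright in the free cradle. Its top is at scene pixel (221,197), against (220.7,196.3) predicted for fully home.
- **Charged terminal:** held over the tray, leaning back to the robot, coloured keys on the customer side.
- **Bystanders:** notepad and pot unmoved.

Handing in.

Run:
```python
from station import robot
print(robot.finish_job())
```

```text
the job is handed in; nothing more can be done
None
```

I set the flat terminal in the free cradle with its keypad to the front and let it go. I then drew the charged one out, swung it round, and handed in while holding it over the change tray. The job reported no verdict.

**Charged terminal.** At hand-in, 23.5 s into the 69 s allowed, its middle worked out at (0.594, 0.277, 0.255), about 1 mm from my estimate of the tray's middle. It leaned back about 30 degrees, the coloured keys were on the customer side, and the joints were almost still (below about 0.01 rad/s). The grip was set at 80 N.

**Flat terminal.** Its top appears within about 1 pixel (2–3 mm) of where it should be when fully home. The notepad and the pot looked unmoved.

**Disagreements:**
- The finger opening read about 36 mm on both 44 mm heads. It stayed steady, and the wrist picture of the flat one showed it central, with no sign of slipping.
- The tool stood about 3 mm high when the flat terminal touched down, with 10 N on the wrist. I checked that it was home only by that one pixel comparison.
- The tray's yaw varied between 0.20 and 0.26 rad from view to view; I used 0.23.
- One move call was refused because its list was malformed; I sent it again correctly.

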